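# Lock the bayonet lid on the paint pressure pot

## Task

Close the blue paint pressure pot: set the lid down into it with the yellow pointer at the white mark so that it rests flat on the seat inside, then turn it clockwise (seen from above) until the yellow pointer points straight at the red mark and the lid is locked under the tabs. Leave the lid fully home and let go of it, and do not knock the neighbouring things about.

Things in the scene. Friction and masses are not known exactly. Their poses are not given: they have to be found in the camera images.
- pot: open round blue metal pressure pot fixed to the bench, 112 mm across, wall top 55 mm high, dark foot flange 128 mm across; a brass air fitting sticks out to 78 mm on its +x side, 26 mm up. Origin: centre of its underside, z up. Red mark (locked) on its -x side; white mark (open) 70 degrees anticlockwise of it seen from above
- seat (a point): centre of the flat seat ledge inside the pot, 45 mm above the bench; the lid's underside rests on it. The bore above it has a radius of 51 mm
- red_mark (a point): red mark on top of the pot's -x bayonet tab, 50 mm from the pot's axis, 61 mm up. Two tabs, each spanning 56 degrees of the rim, are centred on the pot's -x and +x sides; they reach inward to a radius of 44 mm, underside 57 mm and top 61 mm above the bench. The rest of the rim is open: the lid's lugs go down only between the tabs
- white_mark (a point): white mark on the open part of the pot's rim, 53.5 mm from its axis, 55 mm above the bench, 70 degrees anticlockwise of the red mark seen from above (on the pot's -y side)
- lid: loose aluminium bayonet lid, about 0.13 kg: disc of radius 41 mm, 8 mm thick, with two lugs (26 degrees wide, out to a radius of 48 mm) on its -x and +x sides. Origin: centre of its underside, z up. Lies flat on the bench, bar up, at the start. Home in the pot it turns against light friction only, with no end stop; it locks only if turned while home, lugs under the tabs
- lid_grip (a point): middle of the grip on the lid's axis, 38 mm above its underside: a black upright bar, 14 mm thick (lid x), 50 mm long (lid y), from 10 to 54 mm above the underside
- pointer (a point): tip of the yellow pointer painted on the lid: 44 mm from the lid's axis along its -x, 8 mm above its underside, at right angles to the bar
- spanner: flat steel spray-gun spanner lying on the bench, 176 x 28 x 9 mm, a bystander; origin at the centre of its underside
- blue_tape: roll of blue masking tape lying flat, 94 mm across, 19 mm high, a bystander; origin at the centre of its underside
- strainers: pale stack of paper cone strainers, 71 mm across, 78 mm high, a bystander; origin at the centre of its underside
- sample_tin: closed pale sample tin, 67 mm across, 73 mm high, a bystander; origin at the centre of its underside
- pan (a point): centre of the top of the round balance pan, fixed, 106 mm above the bench, radius 138 mm, between the lid and the pot: carry the lid over it. Its low keypad (22 mm high) reaches towards the robot to x = 0.305. A beige meter, 303 mm high, stands behind it, its head over x 0.57 to 0.76, y -0.01 to 0.09
- meter_grey_top (a point): middle of the top of the dark grey gun-shaped meter right of the lid, 307 mm high, fixed; its head spans 184 mm in x, 149 mm in y. A fixed screen hangs above and behind it, 550 mm above the bench and up, over x 0.51 to 0.75, y -0.39 to -0.11: keep the wrist low and near the robot when lifting the lid. A blue cable comes down from it to the bench at x 0.59, y -0.13

How it is judged (in metres and radians):
At the end, for the whole second after the job is handed in: The lid rests flat on the seat inside the pot (underside within 2.5 mm of the seat, tilt under 0.04 rad, centred within 6 mm), its yellow pointer on the red-mark side and aligned with the red mark within 0.1 rad (about 6 degrees), lugs under the tabs, at rest (angle between the x axis of lid and the x axis of pot, either way round below 0.1 rad and x of pointer in the frame of pot below -0.035 m and horizontal distance between lid and pot below 0.006 m and z of lid in the frame of pot between 0.043 and 0.0475 m and angle between lid's own z axis and vertical below 0.04 rad and linear speed of lid below 0.01 m/s); the robot touches nothing.
It fails at once if a bystander (spanner, tape roll, strainers or sample tin) is pushed more than 3 cm (distance of any of spanner, blue_tape, strainers, sample_tin from where it was at the start of the episode above 0.03 m).
It also fails if it takes over 48 s, if anything falls off the work surface, if the arm or the gripper's body presses on something with over 40 N, if the wrist force passes 120 N, or if a joint passes its speed limit or range.

## Robot

A 6-joint arm with a two-finger parallel gripper is mounted at the origin on a cart in front of the work surface, level with it; the furniture and walls round the work are solid. World frame = base frame: x ahead of the robot, y to its left, z up, the work surface at z = 0. Lengths are in m, angles in degrees, forces in N, time in s.
With the tool pointing down it reaches from about 0.25 to 0.725 m from the base axis. Payload 9.7 kg.
Tool frame: the origin (TCP) lies on the centre line of the jaws, within the pads' length; the fingertips stand 22 mm ahead of it and the grasp point (between the pads) lies 3 mm ahead of it; z points along the fingers, y is the direction in which the jaws open and shut (so a half turn about z gives the same grasp; the last joint's range is limited). The gripper opens to 85 mm and grips with 20 to 120 N. Pads are 22 mm wide; open, the fingers measure 114 mm over their backs; the gripper's body (76 mm by 85 mm) begins 54 mm behind the grasp point. The pads swing forward as they close: fully open they stand 13 mm farther back than shut.
Start: joints at [63.77, 4.979, 10.078, 95.1, 0, 90], TCP at [0.243, 0.493, 0.253] pointing down, gripper open.
Joint ranges: [-179.16, 179.16], [-48.56, 103.87], [-65.8, 70.77], [-126.05, 130.52], [-82.76, 87.17], [-180, 180]. Speed limits (degrees/s): [127.2, 127.2, 147.25, 180, 180, 180].

## Interface

Orientations are given as [roll, pitch, yaw] about the fixed x, y, z axes, in that order (R = Rz(yaw) Ry(pitch) Rx(roll)).
In Python, from workcell import get_obs, camera, camera_params, job_done gives the robot as it stands.
- The arm moves only by the tool servo_tool, never from a script. Its argument "steps" is a list of rows, each an object of numbers: "x", "y", "z": the shift along the world's x, y, z in mm; "yaw": the turn about the world's z in degrees. A call has 1 to 12 rows; each row is the pose to reach, as a shift and turn from the pose measured when the call began; what a row does not reach only later rows make up. A row lasts 1/8 s, in which the tool goes at most 62.5 mm and 10.7 degrees, less where a joint would pass 70% of its speed; a pose out of reach is approached as far as the arm can. A call with a gripper value outside its range is refused whole. "grip" is the finger opening in mm, from 0 to 85.4, set as the call begins (left out, the last holds). The fingers move at their own pace and stop on an object; "grip_force" is the grip in N (left out, the last holds). Time passes only in rows, so rows that repeat a pose let the fingers close. It gives the time, the measured TCP pose, the force and the opening at its end, in the units of the state.
- get_obs(): the state, without advancing time (a new reading comes with each control period).
- camera(name): name is "scene" or "top" or "wrist"; returns (picture, depth): 400x640x3 uint8, red, green, blue; 400x640 float32, m along the optical axis (not along the pixel's ray), 0 where there is no reading.
- camera_params(name): a dict with "intrinsics" (3x3 intrinsics, pixels), "rvec" (rotation vector, rad) and "tvec" (3), from world to camera coordinates, as OpenCV has them; the wrist camera has in their place "hand_eye" (4x4, takes a point from camera to tool coordinates, whose origin is the TCP and whose axes are the flange's). Camera axes: x right, y down, z forward; pixel columns grow to the right and rows downward; lengths in m; the calibration is good to about 2 mm. A picture is of the moment at which its call begins: read the wrist's pose just before it. camera_params takes no time and is no camera call.
- job_done(): hands the job in, once; it reports no verdict.
The state is a dict: "time": time; "q": joint angles; "qd": joint speeds; "joint_efforts": joint torques, N m; "ee_pos": TCP position; "tcp_rot": TCP orientation; "wrist_force": force on the tool from outside, world axes, zero at the start; "torque": the same for the moment, N m; "opening": finger opening in m.
Only numpy, scipy, OpenCV 4.12 (cv2) and the standard library are available. Lean on these libraries where they do the work, as an engineer would, in place of code of your own. Each camera call takes 0.05 s, during which the arm holds its last target.

## Working session

There is one attempt and no reset: what is moved stays moved. The work goes in short steps, Python scripts to look and compute and a tool call to move; the robot and the scene stay as the last step left them, time stands still between calls to the robot, and variables do not carry over. Pictures are saved under pics/ and viewed, and the job is handed in when it is done.

Besides the shell and the picture viewer there is one more tool, called as a command line: name --argument value ..., lists and objects as JSON in quotes. servo_tool: Moves the arm, as the interface text tells. Its arguments: {"type":"object","properties":{"steps":{"type":"array"},"grip":{"type":"number"},"grip_force":{"type":"number"}},"required":["steps"]}

```bash
mkdir -p pics; cat > h.py <<'E'
import numpy as np, cv2
from workcell import get_obs, camera, camera_params, job_done
from scipy.spatial.transform import Rotation as R
def snap(name,fn):
    o=get_obs(); im,d=camera(name); p=camera_params(name)
    cv2.imwrite('pics/'+fn+'.png',im[:,:,::-1]); np.savez('pics/'+fn+'.npz',im=im,d=d)
    K=np.array(p['intrinsics'])
    if name=='wrist':
        H=np.array(p['hand_eye']); T=np.eye(4); T[:3,:3]=R.from_euler('xyz',o['tcp_rot'],degrees=True).as_matrix(); T[:3,3]=o['ee_pos']
        C=T@H
    else:
        M=np.eye(4); M[:3,:3]=cv2.Rodrigues(np.array(p['rvec'],float))[0]; M[:3,3]=np.array(p['tvec']).ravel(); C=np.linalg.inv(M)
    return im,d,K,C
def onplane(uv,z,K,C):
    uv=np.atleast_2d(uv).astype(float); r=np.c_[uv,np.ones(len(uv))]@np.linalg.inv(K).T@C[:3,:3].T
    s=(z-C[2,3])/r[:,2]; return C[:3,3]+r*s[:,None]
def cloud(d,K,C):
    v,u=np.mgrid[:d.shape[0],:d.shape[1]]; P=np.stack([(u-K[0,2])/K[0,0]*d,(v-K[1,2])/K[1,1]*d,d],-1)
    return P@C[:3,:3].T+C[:3,3]
E
python3 - <<'E'
from h import *
o=get_obs(); print(o)
for n in('scene','top','wrist'):
    im,d,K,C=snap(n,n+'0'); np.savez('pics/'+n+'0c.npz',K=K,C=C); print(n,C[:3,3],K[0,0])
E
```

```text
{'time': 0.0, 'q': array([6.37682574e+01, 5.01255671e+00, 1.00344596e+01, 9.51002962e+01,
       4.77048397e-04, 8.99990512e+01]), 'qd': array([ 0.01009712, -0.00999626, -0.00185753, -0.01740451,  0.05842523,
       -0.00953712]), 'joint_efforts': array([-1.35413182e-03, -5.20394862e+01,  4.64797533e+01,  1.65941130e-02,
       -7.54027292e-05,  8.50720667e-07]), 'ee_pos': array([0.24300988, 0.49317636, 0.25256913]), 'tcp_rot': array([-1.79921607e+02, -4.78346170e-04,  1.53769206e+02]), 'wrist_force': array([ 0.01630944, -0.16055498,  0.21226872]), 'torque': array([-0.04082979, -0.00099738,  0.01120158]), 'opening': 0.08545713493191394}
scene [-0.3712268  -0.73764651  0.99310921] 382.98998356894896
top [-0.17757711  0.29998724  1.59274325] 456.37552698910594
wrist [0.17412321 0.5271474  0.37427455] 343.5276710752587
```

View pics/scene0.png

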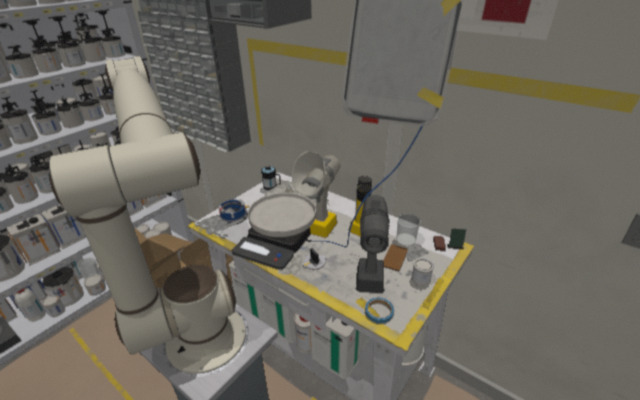

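View pics/top0.png

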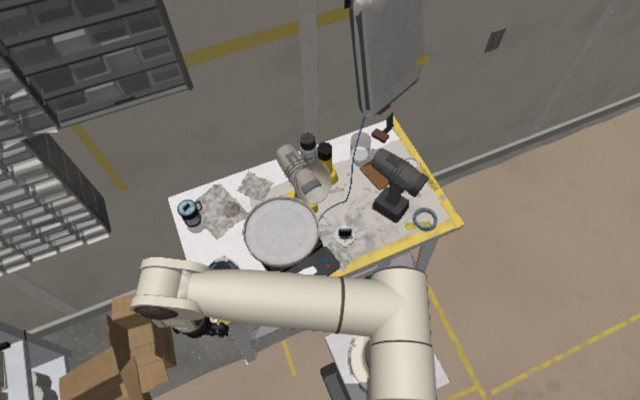

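View pics/wrist0.png

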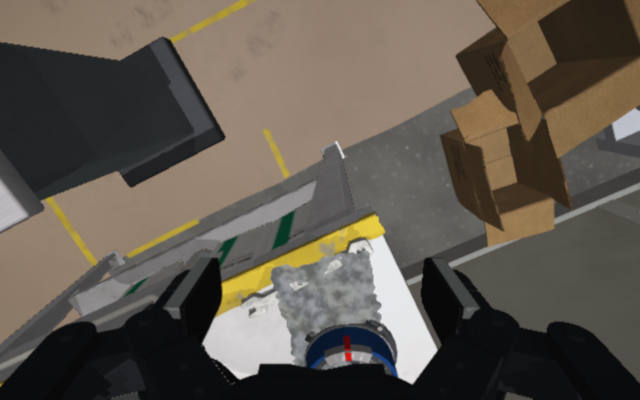

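The scene view shows the lid's dark bar near (314,257) and the pot near (232,210). In the wrist view, the pot with its red mark is at (348,345). I'll zoom in and measure.

```bash
python3 - <<'E'
from h import *
s=cv2.imread('pics/scene0.png'); t=cv2.imread('pics/top0.png'); w=cv2.imread('pics/wrist0.png')
a=cv2.resize(s[190:290,200:360],None,fx=5,fy=5,interpolation=2)
cv2.imwrite('pics/a.png',a)
b=cv2.resize(t[190:290,200:360],None,fx=5,fy=5,interpolation=2); cv2.imwrite('pics/b.png',b)
c=cv2.resize(w[230:400,260:430],None,fx=3.5,fy=3.5,interpolation=2); cv2.imwrite('pics/c.png',c)
E
```

```text
(no output)
```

View pics/a.png

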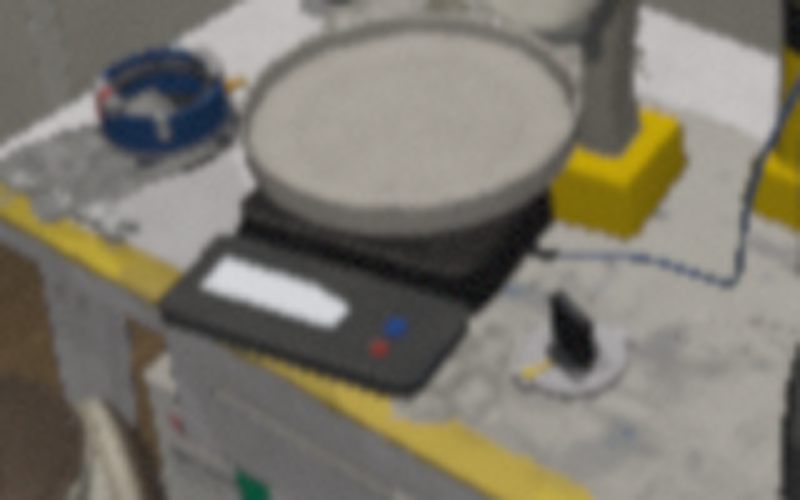

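View pics/b.png

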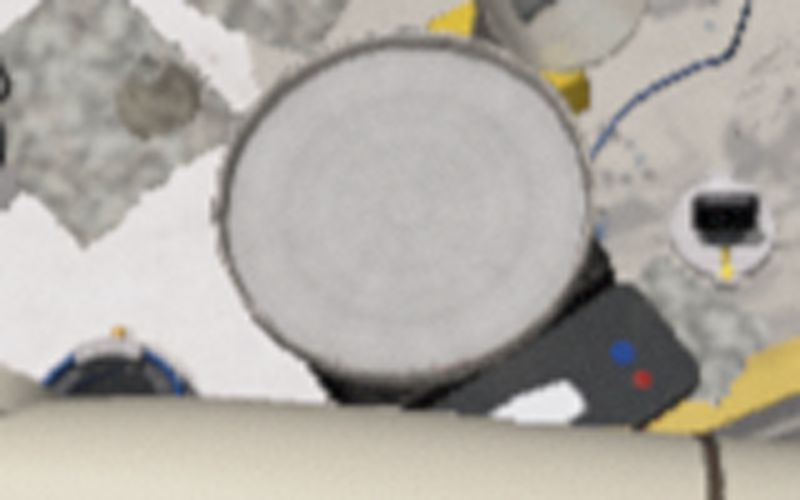

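View pics/c.png

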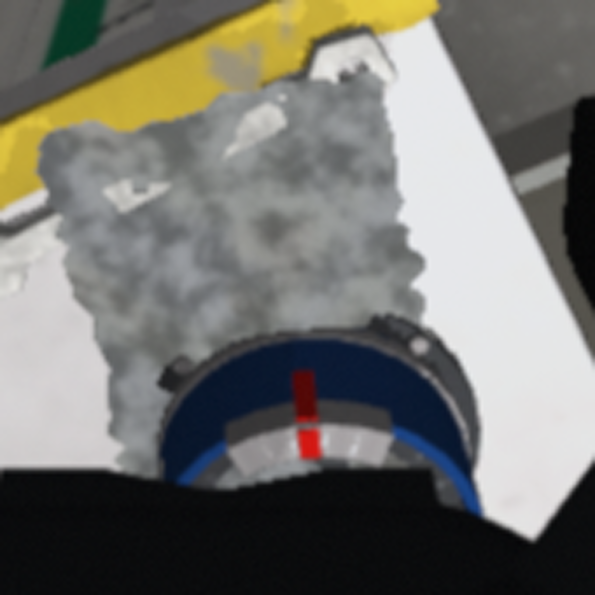

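The scene crop shows the blue pot rim, its red mark on the left and the yellow pointer. The top crop shows the lid with its bar up (about (345,233)) and the pointer towards the robot (about (345,245)). Next I'll turn these into world positions.

```bash
python3 - <<'E'
from h import *
for n in('top','scene'):
    z=np.load(f'pics/{n}0.npz'); c=np.load(f'pics/{n}0c.npz'); im=z['im'].astype(int); P=cloud(z['d'],c['K'],c['C'])
    r,g,b=im[...,0],im[...,1],im[...,2]; x,y,Z=P[...,0],P[...,1],P[...,2]
    roi=(np.abs(x-0.38)<.15)&(y<0.05)&(y>-.3)
    bar=(r<60)&(g<60)&(b<60)&roi&(Z>.02)&(Z<.07)&(np.hypot(x-.4,y+.1)<.15)
    v,u=np.where(bar)
    print(n,'bar',len(u),(u.mean(),v.mean()) if len(u) else 0, P[bar].mean(0) if len(u) else 0)
    if len(u): print(np.round(P[bar].min(0),3),np.round(P[bar].max(0),3))
    ye=(r>150)&(g>130)&(b<90)&roi&(x<.6)&(Z<.03)&(Z>0.002)
    nn,lab,st,ce=cv2.connectedComponentsWithStats(ye.astype(np.uint8))
    for i in range(1,nn):
        if st[i,4]>2:
            q=P[lab==i]; print(' yel',st[i],ce[i],onplane(ce[i],.008,c['K'],c['C']).round(4))
    bl=(b>r+35)&(b>g+20)&(y>.2)&(Z<.08)&(Z>-.02)
    nn,lab,st,ce=cv2.connectedComponentsWithStats(bl.astype(np.uint8))
    for i in range(1,nn):
        if st[i,4]>8: q=P[lab==i]; print(' blue',st[i],q.mean(0).round(3),q.min(0).round(3),q.max(0).round(3))
    rd=(r>130)&(g<90)&(b<90)&(y>.2)&(Z<.1)&(Z>-.02)&(x>.1)
    v,u=np.where(rd); print('red',[(a,b_,P[b_,a].round(3)) for a,b_ in zip(u,v)][:12])
z=np.load('pics/wrist0.npz'); c=np.load('pics/wrist0c.npz'); im=z['im'].astype(int); K,C=c['K'],c['C'];P=cloud(z['d'],K,C)
r,g,b=im[...,0],im[...,1],im[...,2]
rd=(r>110)&(g<60)&(b<60); v,u=np.where(rd)
for a in sorted(set(v)): print(a,u[v==a].mean(),im[a,int(u[v==a].mean())],P[a,int(u[v==a].mean())].round(4))
E
```

```text
top bar 63 (np.float64(341.36507936507934), np.float64(234.79365079365078)) [ 0.45645239 -0.04806145  0.03711292]
[ 0.347 -0.082  0.02 ] [0.472 0.041 0.059]
 blue [209 261   6   6  14] [0.535 0.43  0.05 ] [0.528 0.418 0.037] [0.54  0.44  0.056]
 blue [229 260   8   9  17] [0.501 0.36  0.053] [0.483 0.354 0.034] [0.521 0.369 0.061]
red []
scene bar 118 (np.float64(302.50847457627117), np.float64(254.89830508474577)) [ 0.44215463 -0.02561669  0.03379655]
[ 0.344 -0.087  0.02 ] [0.475 0.043 0.058]
 yel [269 269   7   6  11] [272.09090909 271.        ] [[0.3298 0.0276 0.008 ]]
 yel [275 272   3   1   3] [276. 272.] [[0.3344 0.0125 0.008 ]]
 yel [278 275  14   6  23] [284.34782609 277.13043478] [[ 0.3328 -0.0295  0.008 ]]
 yel [283 275   3   1   3] [284. 275.] [[ 0.3401 -0.0213  0.008 ]]
 yel [289 277   7   8  15] [291.93333333 280.2       ] [[ 0.3373 -0.0614  0.008 ]]
 yel [297 278   2   3   3] [297.33333333 279.        ] [[ 0.3532 -0.0731  0.008 ]]
 yel [302 282   6   9  17] [303.47058824 285.76470588] [[ 0.3407 -0.1114  0.008 ]]
 yel [298 284   3   6  12] [299.16666667 286.25      ] [[
[... 1409 characters left out ...]
07  10  12  61] [0.481 0.357 0.044] [0.457 0.35  0.023] [0.511 0.373 0.058]
 blue [222 213  11   7  48] [0.438 0.388 0.04 ] [0.429 0.369 0.022] [0.452 0.416 0.057]
red [(np.int64(221), np.int64(208), array([0.446, 0.428, 0.062]))]
349 347.5 [141  20  17] [0.4325 0.4319 0.0604]
350 347.5 [134  50  50] [0.4318 0.432  0.0626]
353 347.5 [179  30  28] [0.4351 0.4305 0.0631]
354 348.0 [204  23  19] [0.437  0.4308 0.0629]
355 348.0 [210  24  20] [0.4387 0.4301 0.0623]
356 348.0 [211  25  20] [0.4385 0.43   0.064 ]
357 348.0 [211  25  20] [0.4406 0.4291 0.0629]
358 348.0 [210  23  18] [0.4418 0.4286 0.063 ]
359 348.0 [207  25  21] [0.4433 0.4279 0.0627]
360 348.5 [178  42  40] [0.4446 0.4273 0.0626]
```

```bash
python3 - <<'E'
from h import *
c=np.load('pics/wrist0c.npz');K,C=c['K'],c['C']
print(K,'\naxes',C.round(3)); print(onplane([[320,200],[0,0],[320,300],[0,399],[320,360]],0.05,K,C).round(3)); print(np.array(camera_params('wrist')['hand_eye']).round(3))
# lid top view
z=np.load('pics/top0.npz'); c=np.load('pics/top0c.npz'); im=z['im'].astype(int);K,C=c['K'],c['C'];P=cloud(z['d'],K,C)
r,g,b=im[...,0],im[...,1],im[...,2]
roi=np.zeros(r.shape,bool); roi[220:250,334:356]=1
for nm,m,zz in(('bar',(r<70)&roi&(P[...,2]>.045),.054),('yel',(r>150)&(g>120)&(b<120)&roi,.008),('disc',(r>165)&(b>165)&roi,.008)):
    v,u=np.where(m); Q=onplane(np.c_[u,v],zz,K,C); print(nm,len(u),Q.mean(0).round(4),Q.min(0).round(3),Q.max(0).round(3))
    if len(u)>2:
        w,V=np.linalg.eigh(np.cov(Q[:,:2].T)); print(np.sqrt(w),np.degrees(np.arctan2(V[1],V[0])))
E
```

```text
[[343.52767108   0.         321.12336286]
 [  0.         343.52767108 196.97415274]
 [  0.           0.           1.        ]] 
axes [[ 0.442  0.857  0.266  0.174]
 [ 0.897 -0.423 -0.13   0.527]
 [ 0.001  0.296 -0.955  0.374]
 [ 0.     0.     0.     1.   ]]
[[ 0.267  0.48   0.05 ]
 [-0.01   0.318  0.05 ]
 [ 0.369  0.43   0.05 ]
 [ 0.322  0.022  0.05 ]
 [ 0.441  0.394  0.05 ]]
[[-0.    -0.955 -0.296  0.077]
 [ 1.    -0.001  0.002 -0.   ]
 [-0.002 -0.296  0.955 -0.122]
 [ 0.     0.     0.     1.   ]]
bar 17 [ 0.4597 -0.0608  0.054 ] [ 0.451 -0.082  0.054] [ 0.471 -0.043  0.054]
[0.00243692 0.01487906] [157.79497424  67.79497424]
yel 7 [ 0.4353 -0.0538  0.008 ] [ 0.424 -0.058  0.008] [ 0.445 -0.049  0.008]
[0.00125008 0.00804507] [-109.88211324  160.11788676]
disc 305 [ 0.4731 -0.0643  0.008 ] [ 0.395 -0.116  0.008] [ 0.537 -0.006  0.008]
[0.02587426 0.03611811] [-97.38825318 172.61174682]
```

servo_tool --steps '[{"x": 50, "y": -16}, {"x": 100, "y": -32}, {"x": 150, "y": -47}, {"x": 197, "y": -63}, {"x": 197, "y": -63}]'

```text
schema error: expected keys x, y, z, yaw
```

```bash
python3 - <<'E'
from h import *
im,d,K,C=snap('wrist','w1'); np.savez('pics/w1c.npz',K=K,C=C)
E
```

```text
(no output)
```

View pics/w1.png

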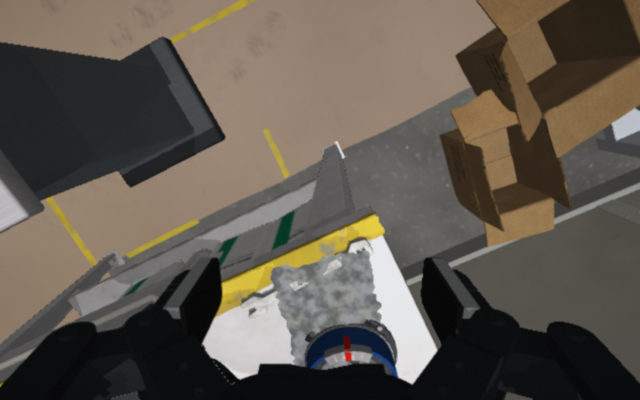

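The arm hadn't moved: every row needs all four keys.

servo_tool --steps '[{"x": 50, "y": -16, "z": 0, "yaw": 0}, {"x": 100, "y": -32, "z": 0, "yaw": 0}, {"x": 150, "y": -47, "z": 0, "yaw": 0}, {"x": 197, "y": -63, "z": 0, "yaw": 0}, {"x": 197, "y": -63, "z": 0, "yaw": 0}]'

```text
time: 0.82
ee_pos: [0.4427, 0.4287, 0.2517]
tcp_rot: [-179.9, -0.0, 153.6]
wrist_force: [-0.1, -0.0, 0.2]
opening: 0.0856
```

```bash
python3 - <<'E'
from h import *
im,d,K,C=snap('wrist','w2'); np.savez('pics/w2c.npz',K=K,C=C); print(get_obs()['ee_pos'],get_obs()['time'])
E
```

```text
[0.44120816 0.4294611  0.25204283] 0.875
```

View pics/w2.png

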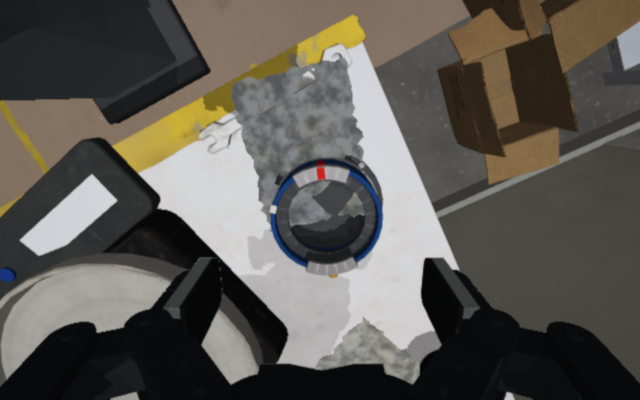

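The pot is fully in view: red mark about (321,170), white mark about (273,209), rim centre about (326,214). The spanner lies on the far side, towards the robot. Measuring now.

```bash
python3 - <<'E'
from h import *
z=np.load('pics/w2.npz'); c=np.load('pics/w2c.npz'); im=z['im'].astype(int);K,C=c['K'],c['C'];P=cloud(z['d'],K,C)
r,g,b=im[...,0],im[...,1],im[...,2]
roi=np.zeros(r.shape,bool); roi[145:290,255:400]=1
m=(r>120)&(g<70)&(b<70)&roi; v,u=np.where(m); Q=onplane(np.c_[u,v],.061,K,C); top=P[...,2][m]>.058
print('red',len(u),u.mean(),v.mean(),Q[top].mean(0),P[m][top].mean(0))
sel=Q[top]; w,V=np.linalg.eigh(np.cov(sel[:,:2].T)); print(np.sqrt(w)*3.46,np.degrees(np.arctan2(V[1],V[0])))
red=sel.mean(0)
m=(b>r+50)&(b>g+20)&roi&(P[...,2]>.05)&(P[...,2]<.06); v,u=np.where(m); Q=onplane(np.c_[u,v],.055,K,C)[:,:2]
print('blue top',len(u))
A=np.c_[2*Q,np.ones(len(Q))]; s=np.linalg.lstsq(A,(Q**2).sum(1),rcond=None)[0]; print('circle',s[:2],np.sqrt(s[2]+s[0]**2+s[1]**2))
m=(r>210)&(g>210)&(b>210)&roi&(P[...,2]>.045)&(P[...,2]<.062); n,l,st,ce=cv2.connectedComponentsWithStats(m.astype(np.uint8)); 
for i in range(1,n): print('white',st[i],ce[i],onplane(ce[i],.055,K,C))
wm=[onplane(ce[i],.055,K,C)[0] for i in range(1,n) if ce[i][0]<285 and st[i,4]>3]
cen=s[:2]
d=cen-red[:2]; print('red r,ang',np.hypot(*d),np.degrees(np.arctan2(d[1],d[0])))
for w_ in wm: d=w_[:2]-cen; print('white r,ang',np.hypot(*d),np.degrees(np.arctan2(d[1],d[0])))
# brass
m=(r>130)&(b<90)&(r>b+60)&(g>80)&roi; v,u=np.where(m); print('brass',onplane(np.c_[u,v],.03,K,C).mean(0) if len(u) else 0)
E
```

```text
red 82 320.4146341463415 172.1219512195122 [0.43861365 0.42996867 0.061     ] [0.43829319 0.43013264 0.06251445]
[0.0062476  0.01288815] [-111.64791717  158.35208283]
blue top 916
circle [0.4860313  0.41264155] 0.053197807278910464
red r,ang 0.05048428152782387 -20.073062395268664
brass [0.50957972 0.40399096 0.03      ]
```

```bash
python3 - <<'E'
from h import *
z=np.load('pics/w2.npz'); c=np.load('pics/w2c.npz'); im=z['im'];K,C=c['K'],c['C']
cv2.imwrite('pics/d.png',cv2.resize(im[145:290,255:400,::-1],None,fx=4,fy=4,interpolation=2))
sub=im[200:220,266:280].astype(int).min(-1); print(sub)
q=onplane([[273,209]],.055,K,C)[0]-[.486,.4126,0]; print(np.hypot(q[0],q[1]),np.degrees(np.arctan2(q[1],q[0])))
E
```

```text
[[131 131 132 131 129 123 108  73  32  23  25  24  28  42]
 [133 135 134 133 131 123  97  50  25  24  25  26  35  53]
 [135 135 134 134 131 117  78  35  24  25  26  26  42  60]
 [134 135 134 133 131 109  63  29  25  25  24  28  45  64]
 [133 132 129 129 130 122  94  59  47  40  29  30  50  64]
 [127 126 123 123 138 158 160 140 126 110  72  42  56  64]
 [118 117 113 118 148 184 195 192 189 178 135  65  62  64]
 [111 111 107 114 154 194 204 204 204 201 166  76  66  70]
 [111 109 107 121 164 199 204 206 205 202 166  73  68  73]
 [115 111 109 131 175 201 204 205 204 196 151  69  66  69]
 [120 114 112 138 181 202 204 205 203 185 123  64  63  64]
 [123 116 113 144 185 199 202 202 202 175  97  64  64  62]
 [123 115 111 137 167 167 181 192 195 163  76  63  65  62]
 [121 115 108 113 113  95 112 134 144 120  58  63  65  63]
 [133 117 107  99  78  39  41  52  62  54  44  62  65  62]
 [164 123 111 102  77  33  25  27  26  20  39  62  65  62]
 [183 130 116 107  82  33  24  25  20  16  39  62  65  63]
 [186 132 117 110  85  34  25  25  21  16  38  62  64  63]
 [187 135 121 113  88  35  25  25  21  17  38  62  64  63]
 [187 139 126 118  90  35  24  26  20  16  38  62  64  63]]
0.05341766928270598 -129.16748090035483
```

View pics/d.png

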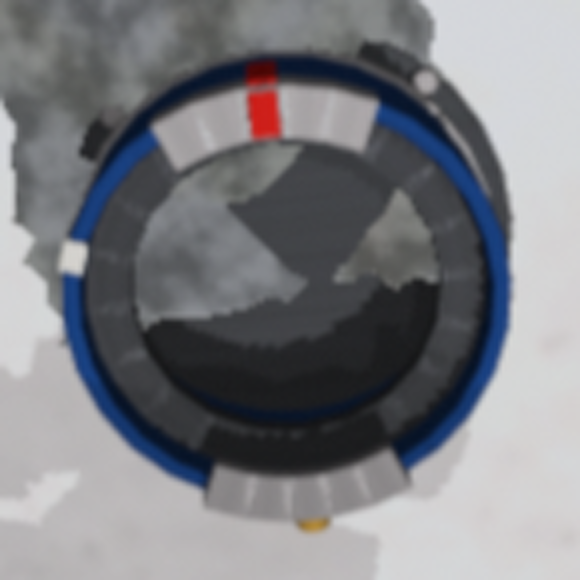

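```bash
python3 - <<'E'
from h import *
for n in('top','scene'):
    z=np.load(f'pics/{n}0.npz'); c=np.load(f'pics/{n}0c.npz');P=cloud(z['d'],c['K'],c['C']).reshape(-1,3)
    m=(P[:,2]>.065)&(P[:,2]<.5)&(np.abs(P[:,0]-.47)<.2)&(P[:,1]<.03)&(P[:,1]>-.4); Q=P[m]
    dd=np.hypot(Q[:,0]-.463,Q[:,1]+.063); i=np.argsort(dd)[:200:20]; print(n); print(np.c_[Q[i],dd[i]].round(3))
    for lo in(.1,.2,.25): q=Q[(Q[:,2]>lo)&(Q[:,1]<-.08)]; print(lo,q.min(0).round(3),q.max(0).round(3))
E
```

```text
top
[[ 0.528 -0.027  0.271  0.074]
 [ 0.518 -0.004  0.248  0.081]
 [ 0.533 -0.014  0.251  0.085]
 [ 0.524  0.001  0.249  0.088]
 [ 0.547 -0.028  0.267  0.091]
 [ 0.523  0.009  0.25   0.093]
 [ 0.551 -0.026  0.269  0.096]
 [ 0.558 -0.04   0.301  0.098]
 [ 0.558 -0.032  0.287  0.1  ]
 [ 0.553 -0.016  0.266  0.102]]
0.1 [ 0.404 -0.36   0.103] [ 0.669 -0.136  0.314]
0.2 [ 0.404 -0.36   0.2  ] [ 0.669 -0.154  0.314]
0.25 [ 0.404 -0.358  0.25 ] [ 0.669 -0.172  0.314]
scene
[[ 0.518 -0.016  0.257  0.072]
 [ 0.538 -0.031  0.264  0.082]
 [ 0.547 -0.043  0.293  0.086]
 [ 0.554 -0.043  0.302  0.093]
 [ 0.492  0.028  0.1    0.096]
 [ 0.544 -0.009  0.257  0.098]
 [ 0.556 -0.023  0.273  0.102]
 [ 0.555 -0.014  0.266  0.105]
 [ 0.568 -0.037  0.33   0.108]
 [ 0.535  0.021  0.251  0.111]]
0.1 [ 0.401 -0.364  0.102] [ 0.67  -0.134  0.31 ]
0.2 [ 0.401 -0.364  0.202] [ 0.67  -0.155  0.31 ]
0.25 [ 0.402 -0.362  0.25 ] [ 0.67  -0.175  0.31 ]
```

```bash
python3 - <<'E'
from h import *
A=[]
for n in('top','scene'):
    z=np.load(f'pics/{n}0.npz'); c=np.load(f'pics/{n}0c.npz');A.append(cloud(z['d'],c['K'],c['C']).reshape(-1,3))
P=np.vstack(A); P=P[(P[:,0]>.35)&(P[:,0]<.7)&(np.abs(P[:,1])<.2)]
for lo in np.arange(.11,.36,.03):
    q=P[(P[:,2]>lo)&(P[:,2]<=lo+.03)]
    b=q[q[:,1]>-.1]; g=q[q[:,1]<-.1]
    for nm,s in(('beige',b),('grey',g)):
        if len(s):
            d=np.hypot(s[:,0]-.463,s[:,1]+.063); i=d.argmin(); print(round(lo,2),nm,len(s),'xmin',s[:,0].min().round(3),'near',s[i].round(3),d[i].round(3))
E
```

```text
0.11 beige 90 xmin 0.413 near [0.477 0.037 0.111] 0.101
0.11 grey 20 xmin 0.582 near [ 0.583 -0.138  0.114] 0.142
0.14 beige 61 xmin 0.613 near [0.613 0.027 0.163] 0.175
0.14 grey 29 xmin 0.586 near [ 0.589 -0.14   0.143] 0.147
0.17 beige 39 xmin 0.615 near [0.615 0.029 0.17 ] 0.178
0.17 grey 28 xmin 0.599 near [ 0.599 -0.147  0.172] 0.16
0.2 beige 59 xmin 0.558 near [ 0.561 -0.013  0.229] 0.11
0.2 grey 33 xmin 0.608 near [ 0.608 -0.158  0.202] 0.173
0.23 beige 572 xmin 0.507 near [ 0.518 -0.016  0.257] 0.072
0.23 grey 33 xmin 0.627 near [ 0.627 -0.161  0.237] 0.191
0.26 beige 1270 xmin 0.511 near [ 0.528 -0.027  0.271] 0.074
0.26 grey 40 xmin 0.647 near [ 0.647 -0.176  0.261] 0.216
0.29 beige 836 xmin 0.522 near [ 0.54  -0.044  0.293] 0.079
0.29 grey 3 xmin 0.666 near [ 0.666 -0.192  0.292] 0.24
0.32 beige 296 xmin 0.536 near [ 0.558 -0.039  0.32 ] 0.097
0.35 beige 231 xmin 0.555 near [ 0.571 -0.031  0.358] 0.112
```

```bash
python3 - <<'E'
from h import *
for n in('top','scene'):
    z=np.load(f'pics/{n}0.npz'); c=np.load(f'pics/{n}0c.npz');P=cloud(z['d'],c['K'],c['C']);im=z['im'].copy()
    m=(P[...,2]>.2)&(P[...,0]>.45)&(P[...,0]<.8)&(P[...,1]>-.09)&(P[...,1]<.2)&(P[...,2]<.6)
    q=P[m]; print(n,len(q),q.min(0),q.max(0)); v,u=np.where(m); print(u.min(),u.max(),v.min(),v.max())
    h=np.histogram2d(q[:,0],q[:,2],bins=[np.arange(.45,.81,.05),np.arange(.2,.61,.05)])[0].astype(int); print(h)
    cv2.imwrite(f'pics/m_{n}.png',cv2.resize(np.where(m[...,None],im,im//3)[130:280,240:400,::-1],None,fx=4,fy=4))
E
```

```text
top 2030 [ 0.50698364 -0.08977059  0.20062038] [0.79815542 0.09095828 0.39121485]
275 331 138 204
[[  0   0   0   0   0   0   0   0]
 [ 53 266  15   0   0   0   0   0]
 [  7 507 129  92   0   0   0   0]
 [  6 272  84   4   0   0   0   0]
 [  3 238  76   0   0   0   0   0]
 [ 34 182  40   0   0   0   0   0]
 [ 21   1   0   0   0   0   0   0]]
scene 1693 [ 0.50743722 -0.08951262  0.20013766] [0.79756741 0.08541973 0.38846387]
292 368 151 199
[[  0   0   0   0   0   0   0   0]
 [ 27 236  34   0   0   0   0   0]
 [ 77 343 189 159   0   0   0   0]
 [ 27 177 117   8   0   0   0   0]
 [  9 116  25   0   0   0   0   0]
 [ 21  95  20   0   0   0   0   0]
 [ 13   0   0   0   0   0   0   0]]
```

View pics/m_scene.png

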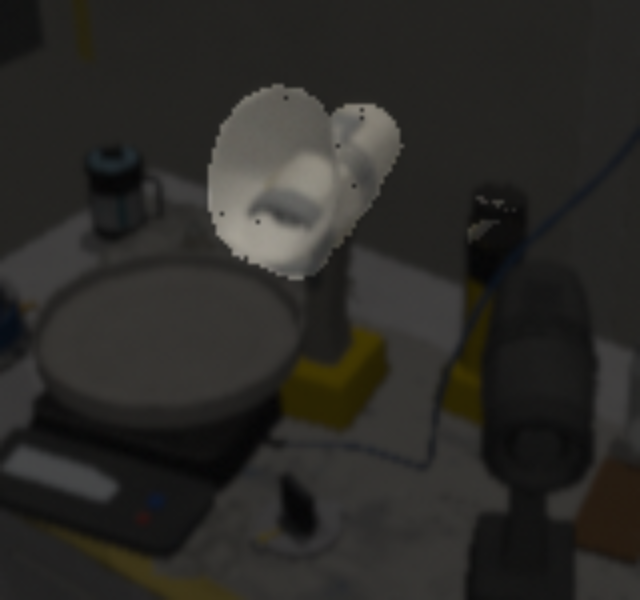

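View pics/m_top.png

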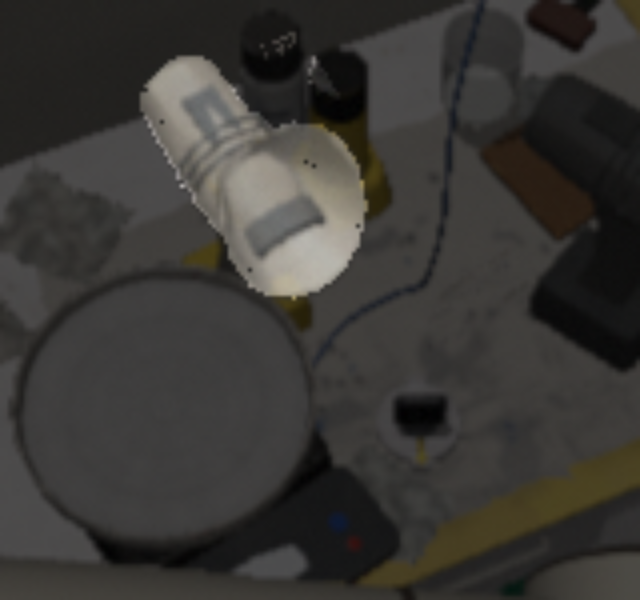

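servo_tool --steps '[{"x": -25, "y": -45, "z": 0, "yaw": -8}, {"x": -45, "y": -95, "z": 0, "yaw": -17}, {"x": -60, "y": -145, "z": 0, "yaw": -25}, {"x": -70, "y": -195, "z": 0, "yaw": -34}, {"x": -75, "y": -245, "z": 0, "yaw": -42}, {"x": -75, "y": -295, "z": 0, "yaw": -50}, {"x": -70, "y": -345, "z": 0, "yaw": -59}, {"x": -65, "y": -395, "z": 0, "yaw": -67}, {"x": -58, "y": -445, "z": 0, "yaw": -76}, {"x": -50, "y": -490, "z": 0, "yaw": -84}, {"x": -50, "y": -490, "z": 0, "yaw": -84}, {"x": -50, "y": -490, "z": 0, "yaw": -84}]'

```text
time: 2.38
ee_pos: [0.3909, -0.0598, 0.2521]
tcp_rot: [-179.9, -0.0, 69.7]
wrist_force: [0.0, -0.5, 0.2]
opening: 0.0856
```

```bash
python3 - <<'E'
from h import *
im,d,K,C=snap('wrist','w3'); np.savez('pics/w3c.npz',K=K,C=C); o=get_obs(); print(o['ee_pos'],o['tcp_rot'],o['q'],o['time'])
E
```

```text
[ 0.39094327 -0.05949281  0.25209478] [-1.79886067e+02 -4.92928972e-02  6.97550304e+01] [-8.70003329e+00 -1.58970401e+01 -9.31157469e+00  9.66872284e+01
  7.10976920e-02  1.01544824e+02] 2.425
```

View pics/w3.png

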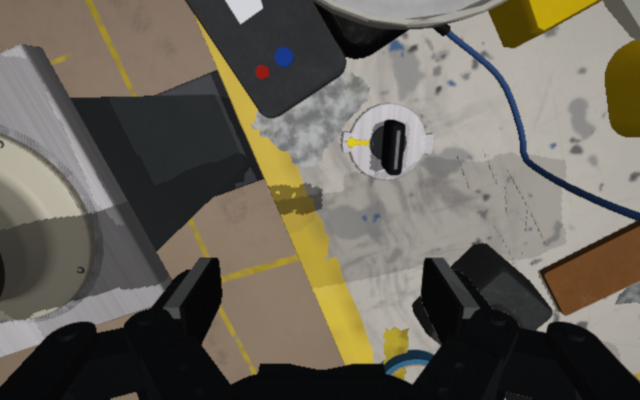

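The lid disc is at about (387,142), the bar at about (395,147) and the pointer tip near (347,142). Measuring these next.

```bash
python3 - <<'E'
from h import *
z=np.load('pics/w3.npz'); c=np.load('pics/w3c.npz'); im=z['im'].astype(int);K,C=c['K'],c['C'];P=cloud(z['d'],K,C)
r,g,b=im[...,0],im[...,1],im[...,2]
roi=np.zeros(r.shape,bool); roi[95:188,335:440]=1
m=roi&(P[...,2]>.05)&(P[...,2]<.07); n,l,st,ce=cv2.connectedComponentsWithStats(m.astype(np.uint8)); k=1+st[1:,4].argmax(); v,u=np.where(l==k)
Q=onplane(np.c_[u,v],.054,K,C)[:,:2]; rect=cv2.minAreaRect((Q*1000).astype(np.float32)); print('bar',len(u),rect,P[l==k][:,2].mean())
m=roi&(r>150)&(g>120)&(b<110); v,u=np.where(m); Q=onplane(np.c_[u,v],.008,K,C)[:,:2]; print('yel',len(u),Q.mean(0)); 
w,V=np.linalg.eigh(np.cov(Q.T)); print('ang',np.degrees(np.arctan2(V[1,1],V[0,1])), 'far',Q[Q[:,0].argmin()])
m=roi&(P[...,2]>.005)&(P[...,2]<.013); m=cv2.morphologyEx(m.astype(np.uint8),cv2.MORPH_OPEN,np.ones((3,3))); n,l,st,ce=cv2.connectedComponentsWithStats(m); k=1+st[1:,4].argmax()
v,u=np.where(l==k); print('disc',st[k]); Q=onplane(np.c_[u,v],.008,K,C)[:,:2]; print((Q.min(0)+Q.max(0))/2)
hull=cv2.convexHull((Q*1000).astype(np.float32))[:,0]/1000
print('enc',cv2.minEnclosingCircle((hull*1000).astype(np.float32)))
cv2.imwrite('pics/e.png',cv2.resize(im[95:188,335:440,::-1].astype(np.uint8),None,fx=6,fy=6,interpolation=2))
E
```

```text
bar 764 ((463.3890686035156, -60.38585662841797), (48.7683219909668, 14.347240447998047), 68.5008544921875) 0.05420844998017788
yel 132 [ 0.43315797 -0.04949213]
ang 158.050595854944 far [ 0.42270328 -0.04560922]
disc [ 343  103   91   77 3572]
[ 0.46431415 -0.06098196]
enc ((464.37713623046875, -61.149837493896484), 48.24751281738281)
```

View pics/e.png

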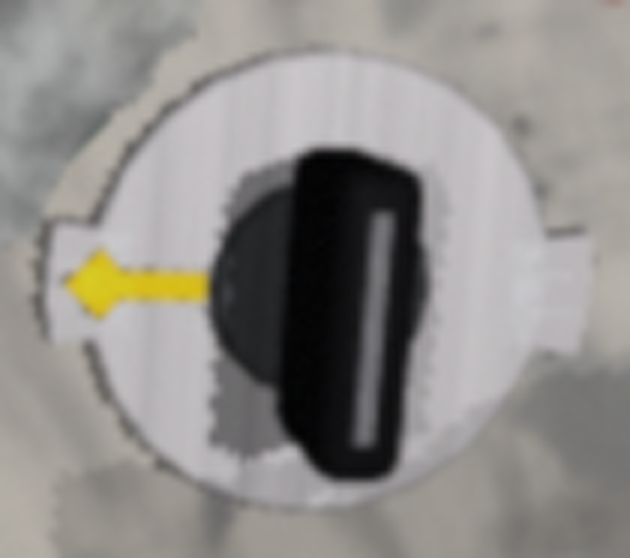

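servo_tool --grip 60 --steps '[{"x": 10, "y": 0, "z": -50, "yaw": -1.4}, {"x": 30, "y": 0, "z": -95, "yaw": -1.4}, {"x": 60, "y": -1, "z": -130, "yaw": -1.4}, {"x": 73, "y": -1.5, "z": -150, "yaw": -1.4}, {"x": 73, "y": -1.5, "z": -150, "yaw": -1.4}]'

```text
time: 3.05
ee_pos: [0.4633, -0.0594, 0.1007]
tcp_rot: [-179.7, -0.0, 68.5]
wrist_force: [0.1, 0.2, 0.4]
opening: 0.0598
```

```bash
python3 - <<'E'
from h import *
im,d,K,C=snap('wrist','w4'); np.savez('pics/w4c.npz',K=K,C=C); o=get_obs(); print(o['ee_pos'],o['tcp_rot'],o['time'],o['wrist_force'])
E
```

```text
[ 0.46344117 -0.05967448  0.10202319] [-1.79803045e+02 -3.26486179e-02  6.85068724e+01] 3.1 [0.1902264  0.24860525 0.24920542]
```

View pics/w4.png

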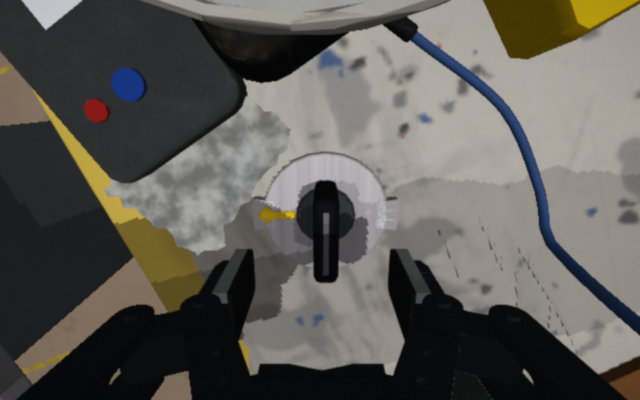

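The bar is upright in the view at x≈325, centred between the fingers and aligned with them. Descend and grip.

servo_tool --steps '[{"x": 0.5, "y": -1, "z": -25, "yaw": 0}, {"x": 0.5, "y": -1, "z": -50, "yaw": 0}, {"x": 0.5, "y": -1, "z": -58, "yaw": 0}, {"x": 0.5, "y": -1, "z": -58, "yaw": 0}]'

```text
time: 3.6
ee_pos: [0.464, -0.0604, 0.045]
tcp_rot: [-179.8, -0.0, 68.5]
wrist_force: [-0.2, 0.3, 1.0]
opening: 0.0599
```

servo_tool --grip 5 --grip_force 60 --steps '[{"x": 0, "y": 0, "z": 0, "yaw": 0}, {"x": 0, "y": 0, "z": 0, "yaw": 0}, {"x": 0, "y": 0, "z": 0, "yaw": 0}, {"x": 0, "y": 0, "z": 0, "yaw": 0}, {"x": 0, "y": 0, "z": 0, "yaw": 0}, {"x": 0, "y": 0, "z": 0, "yaw": 0}]'

```text
time: 4.35
ee_pos: [0.4644, -0.0605, 0.0458]
tcp_rot: [-179.9, -0.1, 68.5]
wrist_force: [-1.4, 0.8, 5.9]
opening: 0.0132
```

servo_tool --steps '[{"x": 0, "y": 0, "z": 20, "yaw": 0}, {"x": -10, "y": 0, "z": 45, "yaw": 0}, {"x": -35, "y": 0, "z": 75, "yaw": 0}, {"x": -60, "y": 0, "z": 105, "yaw": 0}, {"x": -80, "y": 0, "z": 140, "yaw": 0}, {"x": -90, "y": 0, "z": 175, "yaw": 0}, {"x": -95, "y": 0, "z": 185, "yaw": 0}, {"x": -95, "y": 0, "z": 185, "yaw": 0}]'

```text
time: 5.35
ee_pos: [0.3696, -0.0605, 0.2306]
tcp_rot: [-179.9, -0.1, 68.5]
wrist_force: [-0.3, -0.4, -0.9]
opening: 0.0131
```

```bash
python3 - <<'E'
from h import *
im,d,K,C=snap('wrist','w5'); np.savez('pics/w5c.npz',K=K,C=C); o=get_obs(); print(o['ee_pos'],o['tcp_rot'],o['time'],o['wrist_force'],o['opening'])
E
```

```text
[ 0.36950754 -0.0604577   0.22982148] [-1.79863042e+02 -5.94219944e-02  6.85368761e+01] 5.4 [-0.57732911  0.7061496  -2.01590229] 0.013103818338836396
```

View pics/w5.png

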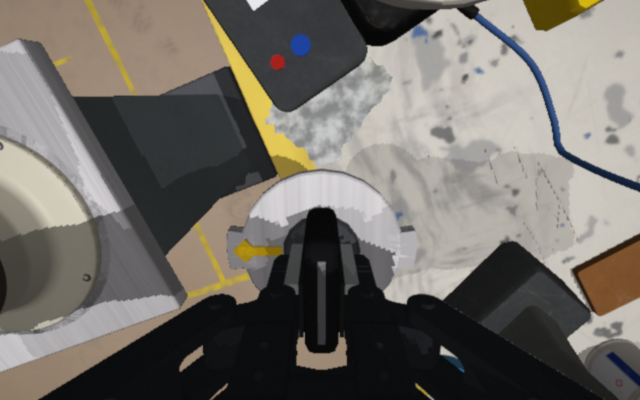

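The lid is held level: the bar is between the pads at x≈321 and the pointer tip is at about (237,251). I'll measure its pose in the hand.

```bash
python3 - <<'E'
from h import *
z=np.load('pics/w5.npz'); c=np.load('pics/w5c.npz'); im=z['im'].astype(int);K,C=c['K'],c['C'];P=cloud(z['d'],K,C)
tcp=np.array([.3695,-.0605,.2300]); zt=tcp[2]-.0455+.008
r,g,b=im[...,0],im[...,1],im[...,2]
roi=np.zeros(r.shape,bool); roi[160:300,220:425]=1
near=roi&(np.abs(P[...,2]-zt)<.01)
print('plane z',np.median(P[near][:,2]),'expect',zt)
q=P[near]; A=np.c_[q[:,:2]-q[:,:2].mean(0),np.ones(len(q))]; co=np.linalg.lstsq(A,q[:,2],rcond=None)[0]; print('tilt',co[:2])
rt=R.from_euler('z',68.5,degrees=True).as_matrix()[:2,:2]
m=near&(r>150)&(g>110)&(b<100); v,u=np.where(m); Q=onplane(np.c_[u,v],zt,K,C)[:,:2]-tcp[:2]
print('yel',len(u),Q.mean(0)); w,V=np.linalg.eigh(np.cov(Q.T)); print(np.degrees(np.arctan2(V[1,1],V[0,1])), 'centroid dir',np.degrees(np.arctan2(Q.mean(0)[1],Q.mean(0)[0])))
v,u=np.where(near); hs=cv2.convexHull(np.c_[u,v].astype(np.float32))[:,0]; Q=onplane(hs,zt,K,C)[:,:2]-tcp[:2]
rr=np.hypot(*Q.T); print('hull r by angle'); a=np.degrees(np.arctan2(Q[:,1],Q[:,0])); i=np.argsort(a); print(np.c_[a[i].round(),(rr[i]*1000).round(1)].tolist())
E
```

```text
plane z 0.19368445598282502 expect 0.1925
tilt [-0.00598578 -0.01128991]
yel 355 [-0.03616046  0.0120987 ]
-157.32129855419535 centroid dir 161.50060492726467
hull r by angle
[[-165.0, 42.1], [-60.0, 40.4], [-36.0, 47.5], [-35.0, 47.7], [-29.0, 47.5], [-25.0, 47.4], [-12.0, 47.0], [-10.0, 46.7], [-7.0, 46.0], [25.0, 39.6], [27.0, 39.7], [38.0, 39.8], [41.0, 40.0], [44.0, 40.0], [53.0, 40.3], [55.0, 40.4], [58.0, 40.4], [68.0, 40.7], [72.0, 40.7], [83.0, 40.9], [85.0, 41.0], [87.0, 40.9], [96.0, 41.0], [99.0, 41.1], [102.0, 41.0], [109.0, 41.0], [113.0, 41.2], [114.0, 41.2], [145.0, 48.1], [147.0, 48.8], [150.0, 49.1], [161.0, 49.4], [166.0, 49.6], [171.0, 49.7], [173.0, 49.6]]
```

servo_tool --steps '[{"x": -8, "y": 40, "z": 0, "yaw": 6}, {"x": -15, "y": 85, "z": 0, "yaw": 13}, {"x": -18, "y": 130, "z": 0, "yaw": 20}, {"x": -15, "y": 175, "z": 0, "yaw": 27}, {"x": -8, "y": 220, "z": 0, "yaw": 34}, {"x": 5, "y": 265, "z": 0, "yaw": 41}, {"x": 25, "y": 310, "z": 0, "yaw": 48}, {"x": 50, "y": 355, "z": 0, "yaw": 55}, {"x": 75, "y": 400, "z": 0, "yaw": 62}, {"x": 98, "y": 440, "z": 0, "yaw": 68}, {"x": 117, "y": 473, "z": 0, "yaw": 72}, {"x": 117, "y": 473, "z": 0, "yaw": 72}]'

```text
time: 6.9
ee_pos: [0.4869, 0.4143, 0.2252]
tcp_rot: [-179.6, -0.1, 140.7]
wrist_force: [0.1, -0.2, -1.6]
opening: 0.0132
```

```bash
python3 - <<'E'
from h import *
im,d,K,C=snap('wrist','w6'); np.savez('pics/w6c.npz',K=K,C=C); o=get_obs(); print(o['ee_pos'],o['tcp_rot'],o['time'],o['wrist_force'],o['opening'],o['q'])
E
```

```text
[0.48642224 0.41316959 0.22627885] [-1.79589760e+02 -1.06533041e-01  1.40571087e+02] 6.95 [ 0.36898077 -0.79227245 -0.9233481 ] 0.013064744340191161 [4.03315975e+01 1.74959216e+01 2.15738620e+01 9.45005846e+01
 3.19086406e-02 7.97600110e+01]
```

View pics/w6.png

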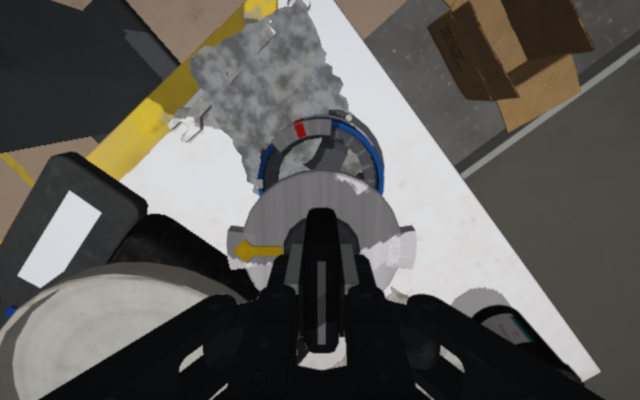

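servo_tool --steps '[{"x": 0, "y": 0, "z": -35, "yaw": 0}, {"x": 0, "y": 0, "z": -70, "yaw": 0}, {"x": 0, "y": -0.5, "z": -100, "yaw": 0}, {"x": 0, "y": -0.5, "z": -103, "yaw": 0}, {"x": 0, "y": -0.5, "z": -103, "yaw": 0}]'

```text
time: 7.58
ee_pos: [0.4864, 0.4124, 0.1242]
tcp_rot: [-179.6, -0.1, 140.5]
wrist_force: [-0.6, 0.0, -0.2]
opening: 0.0132
```

```bash
python3 - <<'E'
from h import *
im,d,K,C=snap('wrist','w7'); np.savez('pics/w7c.npz',K=K,C=C); o=get_obs(); print(o['ee_pos'],o['tcp_rot'],o['time'],o['wrist_force'],o['opening'])
tcp=o['ee_pos']; zt=tcp[2]-.0455+.008; P=cloud(d,K,C); im=im.astype(int); r,g,b=im[...,0],im[...,1],im[...,2]
m=(b>r+50)&(b>g+20)&(P[...,2]>.05)&(P[...,2]<.06)&(np.hypot(P[...,0]-.486,P[...,1]-.4126)<.07); v,u=np.where(m); Q=onplane(np.c_[u,v],.055,K,C)[:,:2]
A=np.c_[2*Q,np.ones(len(Q))]; s=np.linalg.lstsq(A,(Q**2).sum(1),rcond=None)[0]; print('pot circle',len(Q),s[:2],np.sqrt(s[2]+s[0]**2+s[1]**2))
rr=np.hypot(*(Q-[.486,.4126]).T); an=np.degrees(np.arctan2(*(Q-[.486,.4126]).T[::-1])); 
for a0 in range(-180,180,20):
    k=(an>=a0)&(an<a0+20)
    if k.sum()>5: print(a0,k.sum(),rr[k].min().round(4),rr[k].max().round(4))
m=(r>120)&(g<70)&(b<70)&(P[...,2]>.058)&(P[...,2]<.07); v,u=np.where(m)
if len(u): q=onplane([[u.mean(),v.mean()]],.061,K,C)[0,:2]-[.486,.4126]; print('red',len(u),np.hypot(*q),np.degrees(np.arctan2(q[1],q[0])))
E
```

```text
[0.4867237  0.41270869 0.12485658] [-1.79690320e+02 -8.81112702e-02  1.40547298e+02] 7.625 [-0.07349291  0.33772785 -0.6315599 ] 0.013134072202512474
pot circle 1206 [0.48643949 0.41232144] 0.05337699244674075
-180 62 0.0517 0.0547
-160 129 0.0515 0.0545
-140 33 0.0519 0.0543
40 100 0.0512 0.0554
60 225 0.0508 0.0554
80 248 0.0507 0.0554
100 263 0.0507 0.0553
120 141 0.0505 0.0552
```

View pics/w7.png

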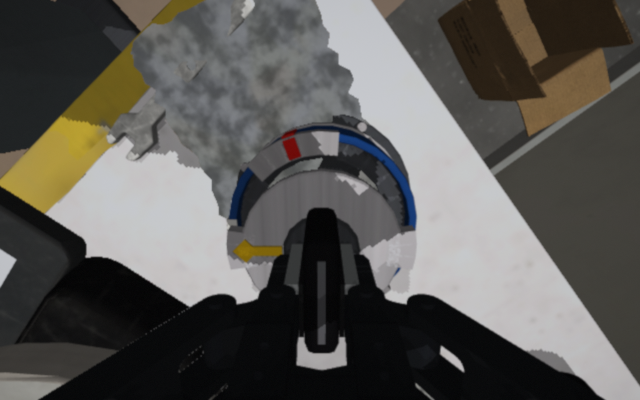

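The lid is centred over the pot to within about 1 mm, with the lugs between the tabs. I'll lower it gently while watching the force.

servo_tool --steps '[{"x": 0, "y": 0, "z": -10, "yaw": 0}, {"x": 0, "y": 0, "z": -20, "yaw": 0}, {"x": 0, "y": 0, "z": -28, "yaw": 0}, {"x": 0, "y": 0, "z": -31, "yaw": 0}, {"x": 0, "y": 0, "z": -31, "yaw": 0}]'

```text
time: 8.25
ee_pos: [0.4866, 0.4126, 0.0935]
tcp_rot: [-179.7, -0.1, 140.5]
wrist_force: [0.5, -0.0, -0.9]
opening: 0.0133
```

servo_tool --steps '[{"x": 0, "y": 0, "z": -1.5, "yaw": 0}, {"x": 0, "y": 0, "z": -2.5, "yaw": 0}, {"x": 0, "y": 0, "z": -3, "yaw": 0}, {"x": 0, "y": 0, "z": -3, "yaw": 0}]'

```text
time: 8.75
ee_pos: [0.4867, 0.4127, 0.091]
tcp_rot: [-179.7, -0.1, 140.5]
wrist_force: [-0.6, -1.7, 2.5]
opening: 0.013
```

servo_tool --steps '[{"x": 0, "y": 0, "z": -0.5, "yaw": -7}, {"x": 0, "y": 0, "z": -0.5, "yaw": -16}, {"x": 0, "y": 0, "z": -0.5, "yaw": -25}, {"x": 0, "y": 0, "z": -0.5, "yaw": -34}, {"x": 0, "y": 0, "z": -0.5, "yaw": -43}, {"x": 0, "y": 0, "z": -0.5, "yaw": -52}, {"x": 0, "y": 0, "z": -0.5, "yaw": -60}, {"x": 0, "y": 0, "z": -0.5, "yaw": -66}, {"x": 0, "y": 0, "z": -0.5, "yaw": -70}, {"x": 0, "y": 0, "z": -0.5, "yaw": -70}, {"x": 0, "y": 0, "z": -0.5, "yaw": -70}]'

```text
time: 10.12
ee_pos: [0.4869, 0.4129, 0.0908]
tcp_rot: [-179.7, -0.1, 70.6]
wrist_force: [1.0, 0.9, 2.5]
opening: 0.0135
```

```bash
python3 - <<'E'
from h import *
im,d,K,C=snap('wrist','w8'); np.savez('pics/w8c.npz',K=K,C=C); o=get_obs(); print(o['ee_pos'],o['tcp_rot'],o['time'],o['wrist_force'],o['opening'])
E
```

```text
[0.48692547 0.41283805 0.09082372] [-1.79718043e+02 -1.22386273e-01  7.06157204e+01] 10.175 [1.07566782 0.16476344 2.55177894] 0.012946124145678639
```

View pics/w8.png

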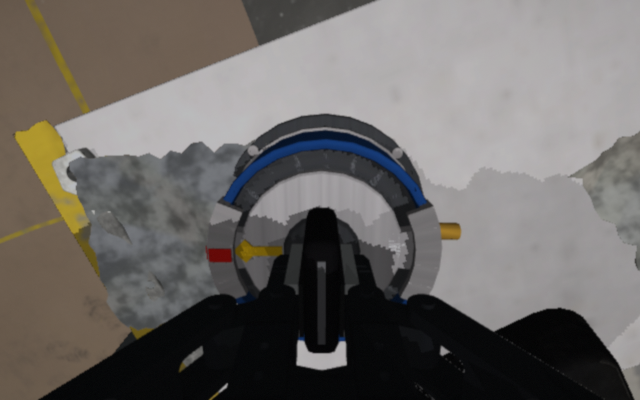

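The lid is turned under the tabs. The red mark is at about (219,255) and the pointer at about (243,251). I'll work out both angles.

```bash
cat > chk.py <<'E'
from h import *
import sys
f=sys.argv[1]
z=np.load(f'pics/{f}.npz'); c=np.load(f'pics/{f}c.npz'); im=z['im'].astype(int);K,C=c['K'],c['C'];P=cloud(z['d'],K,C)
r,g,b=im[...,0],im[...,1],im[...,2]; cen=np.array([.4864,.4124])
roi=np.hypot(P[...,0]-cen[0],P[...,1]-cen[1])<.06
for nm,m,zz in(('red',(r>120)&(g<70)&(b<70)&(P[...,2]>.058)&(P[...,2]<.07),.061),('yel',(r>130)&(g>90)&(b<90)&(r>b+60)&(P[...,2]<.06)&(P[...,2]>.045),.053)):
    v,u=np.where(m&roi); Q=onplane(np.c_[u,v],zz,K,C)[:,:2]-cen; p=Q.mean(0); w,V=np.linalg.eigh(np.cov(Q.T))
    print(nm,len(u),'r',np.hypot(*p).round(4),'ang',np.degrees(np.arctan2(p[1],p[0])).round(1),'axis',np.degrees(np.arctan2(V[1,1],V[0,1])).round(1))
q=P[roi&(P[...,2]>.048)&(P[...,2]<.0565)&(np.hypot(P[...,0]-cen[0],P[...,1]-cen[1])<.04)]; A=np.c_[q[:,:2]-q[:,:2].mean(0),np.ones(len(q))]; co=np.linalg.lstsq(A,q[:,2],rcond=None)[0]; print('disc top z, tilt',len(q),np.median(q[:,2]),co[:2])
E
python3 chk.py w8
```

```text
red 0 r nan ang nan axis nan
yel 14 r 0.0399 ang 162.2 axis 81.3
disc top z, tilt 9687 0.05376764612454554 [-0.00894514 -0.00410643]chk.py:8: RuntimeWarning: Mean of empty slice.
  v,u=np.where(m&roi); Q=onplane(np.c_[u,v],zz,K,C)[:,:2]-cen; p=Q.mean(0); w,V=np.linalg.eigh(np.cov(Q.T))
  ret = um.true_divide(
  avg = a.mean(axis, **keepdims_kw)
chk.py:8: RuntimeWarning: Degrees of freedom <= 0 for slice
  v,u=np.where(m&roi); Q=onplane(np.c_[u,v],zz,K,C)[:,:2]-cen; p=Q.mean(0); w,V=np.linalg.eigh(np.cov(Q.T))
  c *= np.true_divide(1, fact)
  c *= np.true_divide(1, fact)
```

servo_tool --grip 40 --steps '[{"x": 0, "y": 0, "z": 0, "yaw": 0}, {"x": 0, "y": 0, "z": 0, "yaw": 0}, {"x": 0, "y": 0, "z": 0, "yaw": 0}, {"x": 0, "y": 0, "z": 0, "yaw": 0}]'

```text
time: 10.68
ee_pos: [0.4868, 0.4128, 0.0907]
tcp_rot: [-179.7, -0.1, 70.6]
wrist_force: [0.9, 1.0, -1.1]
opening: 0.04
```

servo_tool --steps '[{"x": 0, "y": 0, "z": 15, "yaw": 0}, {"x": 0, "y": 0, "z": 40, "yaw": 0}, {"x": 0, "y": 0, "z": 75, "yaw": 0}, {"x": 0, "y": 0, "z": 110, "yaw": 0}, {"x": 0, "y": 30, "z": 130, "yaw": 0}, {"x": 0, "y": 30, "z": 130, "yaw": 0}, {"x": 0, "y": 30, "z": 130, "yaw": 0}]'

```text
time: 11.55
ee_pos: [0.4867, 0.4425, 0.2204]
tcp_rot: [-179.7, -0.1, 70.6]
wrist_force: [0.5, -0.7, -0.6]
opening: 0.0401
```

```bash
python3 - <<'E'
from h import *
im,d,K,C=snap('wrist','w9'); np.savez('pics/w9c.npz',K=K,C=C); o=get_obs(); print(o['ee_pos'],o['tcp_rot'],o['time'],o['wrist_force'],o['opening'])
E
python3 chk.py w9
```

```text
[0.48669099 0.44217246 0.22009548] [-1.79684007e+02 -4.33515837e-02  7.06155383e+01] 11.6 [-0.37526443 -0.66641846 -0.32014758] 0.04007901044336834
red 0 r nan ang nan axis nan
yel 0 r nan ang nan axis nan
disc top z, tilt 4231 0.053715096382244754 [-0.00518749  0.00049815]chk.py:8: RuntimeWarning: Mean of empty slice.
  v,u=np.where(m&roi); Q=onplane(np.c_[u,v],zz,K,C)[:,:2]-cen; p=Q.mean(0); w,V=np.linalg.eigh(np.cov(Q.T))
  ret = um.true_divide(
  avg = a.mean(axis, **keepdims_kw)
chk.py:8: RuntimeWarning: Degrees of freedom <= 0 for slice
  v,u=np.where(m&roi); Q=onplane(np.c_[u,v],zz,K,C)[:,:2]-cen; p=Q.mean(0); w,V=np.linalg.eigh(np.cov(Q.T))
  c *= np.true_divide(1, fact)
  c *= np.true_divide(1, fact)
```

View pics/w9.png

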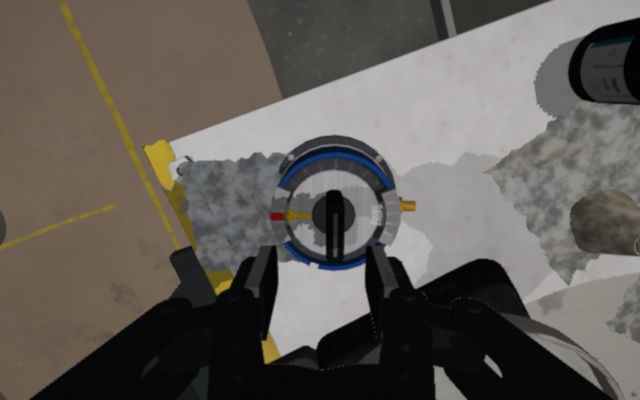

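The lid sits in the pot with its pointer beside the red mark (about (277,216)). Both are in the arm's shadow, so I'll use hue masks.

```bash
cat > chk2.py <<'E'
from h import *
import sys
f=sys.argv[1]
z=np.load(f'pics/{f}.npz'); c=np.load(f'pics/{f}c.npz'); im=z['im'];K,C=c['K'],c['C'];P=cloud(z['d'],K,C)
h,s,v_=cv2.split(cv2.cvtColor(im,cv2.COLOR_RGB2HSV)); cen=np.array([.4864,.4124]); rr=np.hypot(P[...,0]-cen[0],P[...,1]-cen[1]); roi=rr<.056
for nm,m,zz in(('red',((h<6)|(h>174))&(s>170)&(v_>50)&(P[...,2]>.056),.061),('yel',(h>14)&(h<34)&(s>130)&(v_>50)&(P[...,2]<.059)&(P[...,2]>.047),.053)):
    v,u=np.where(m&roi); print(nm,len(u))
    if len(u)<4: continue
    Q=onplane(np.c_[u,v],zz,K,C)[:,:2]-cen; p=Q.mean(0); w,V=np.linalg.eigh(np.cov(Q.T))
    print(' px',u.mean(),v.mean(),'r',np.hypot(*p).round(4),'ang',np.degrees(np.arctan2(p[1],p[0])).round(1),'axis',np.degrees(np.arctan2(V[1,1],V[0,1])).round(1))
m=roi&(P[...,2]>.093)&(P[...,2]<.104); v,u=np.where(m); Q=onplane(np.c_[u,v],.099,K,C)[:,:2]; print('bar',len(u),cv2.minAreaRect((Q*1000).astype(np.float32)))
cv2.imwrite(f'pics/{f}z.png',cv2.resize(im[125:285,250:430,::-1],None,fx=3.7,fy=3.7,interpolation=2))
E
python3 chk2.py w9
```

```text
red 82
 px 276.6585365853659 216.09756097560975 r 0.0504 ang 160.3 axis 157.4
yel 165
 px 295.9030303030303 214.8242424242424 r 0.0343 ang 162.9 axis 159.3
bar 1052 ((486.4761657714844, 414.02386474609375), (49.41769790649414, 13.111800193786621), 70.9024887084961)
```

View pics/w9z.png

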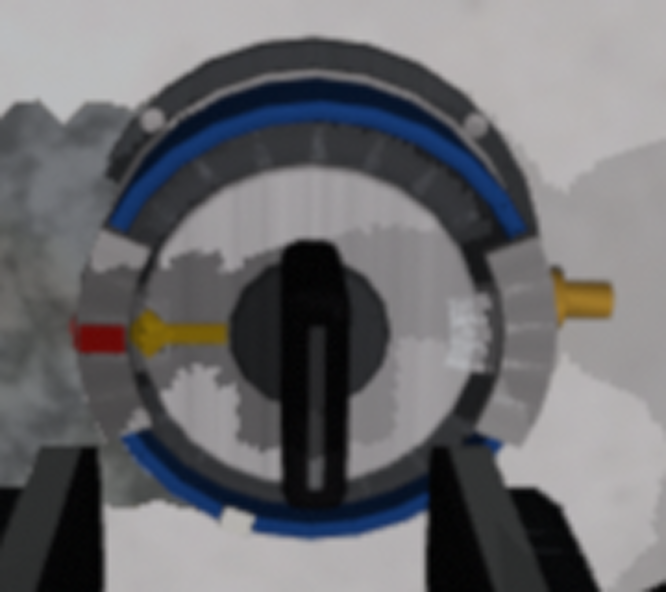

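The bar reads 70.9°, so the lid yaw is about -19.1°. The pot yaw from its marks is -19.2° to -20.1°, so the error is about 1°. The lid's underside is at about 45.7 mm, tilt is under 0.01 rad and it is about 1.5 mm off centre. The gripper is clear, so I'm handing in.

```bash
python3 -c "
from workcell import *
o=get_obs(); print(o['time'],o['ee_pos'],o['wrist_force']); print(job_done())"
```

```text
11.6 [0.48669099 0.44217246 0.22009548] [-0.37526443 -0.66641846 -0.32014758]
the job is handed in; nothing more can be done
None
```

The pot is closed and the job was handed in at 11.6 s of the 48 s allowed. I gripped the lid by its bar, carried it over the pan and lowered it with the pointer at the white mark. When it touched the seat at about 2.5 N, I turned it 70° clockwise under the tabs, let go and lifted clear.

Last checks, from the wrist camera after letting go:
- **Alignment:** the lid's bar reads 70.9°, which is about 0.5–1° from the pot's marks; the limit is about 6°.
- **Small disagreement:** the pointer's raw bearing was 162.9° against 160.3° for the red mark. About 2.5° of that difference comes from the lid sitting slightly off centre.
- **Fit:** the underside is about 45.7 mm up, the tilt is about 0.005 rad and the lid is about 1.5 mm off centre. All are within limits.
- **Surroundings:** the gripper is about 13 cm above the lid and touching nothing. I saw no contact with the neighbouring things, but did not re-measure their positions.

The first move call was refused because rows were missing keys; nothing moved and no harm was done.

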